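# Three chocolates with the coffee

## Task

Take the espresso cup with the green inside from the breakfast board, stand it under the spout of the chocolate dispenser and turn the orange paddle knob clockwise by exactly three clicks, so that three chocolates drop into the cup. Then set the cup with its three chocolates upright back on the free part of the board; spill nothing, and leave the other cup and the teaspoon where they are.

Things in the scene. Friction and masses are not known exactly. Their poses are not given: they have to be found in the camera images.
- dispenser: Gravity dispenser for chocolate balls, fixed: white tub 126 mm wide, clear cover, on a dark leg and foot (120 wide, from 25 mm before to 175 behind the origin); spout in front below. Origin on the worktop under the paddle wheel; own -x is its front. Wheel, cover and the track behind rise to +x at 35 degrees, 285 mm high at the back; the tub's front top edge is 67 mm before the origin, 161 high.
- spout (a point): Centre of the spout's open underside, 74 mm above the worktop, 69 mm before (-x of) the dispenser's origin. Opening 28 x 30 mm; front wall 18 mm before this point, 28 mm high, then the chute slopes back up at 40 degrees. Chocolates fall straight down from here, within about 8 mm. The cup stands on the bare worktop below.
- knob_grip (a point): Grip point on the orange paddle knob's axis, 223 mm above the worktop. Own z: the axis, pointing out of the knob, up and to the front, 35 degrees from vertical; own y: along the paddle; own x: across its two flat faces. The paddle is a bar 64 mm long, 14 thick, reaching 13 mm above this point along z; a round skirt of radius 25 lies 26 mm below it, the clear cover 32 mm.
- paddle_knob (a joint): Turn of the knob, rad: about 0 at the start (paddle level), growing clockwise as a user in front sees it (about -z of knob_grip). One click every 60 degrees (1.047 rad); let go, a spring centres it on the nearest click. A click takes about 0.15 N m. It cannot turn back past the start. Each click moves one chocolate over the outlet; it drops about half-way through the click.
- cup: The cup to fill: cream-white espresso cup, green inside, 54 mm high, loose, about 0.12 kg. Origin at its underside, own z up. The round bowl's axis stands 15 mm from the origin along own +y; outer radius 32 mm at the rim, wall 4 mm, foot radius 22 mm; the handle points along own -y.
- cup_mouth (a point): Centre of the cup's mouth: on the bowl's axis, at rim height, 54 mm above its underside; inner radius about 28 mm. Axes as cup.
- cup_handle (a point): Point in the cup's handle, 45 mm above the underside and 55 mm from the bowl's axis; axes as cup. Here the handle is 12 mm thick (along own x); its top is 6 mm above this point, its lower end 20 mm above the underside.
- board: Dark wooden breakfast board, 280 (own x) x 170 (own y) x 14 mm, fixed. Origin at the centre of its underside; own +x points away from the robot. The cup to fill stands at the start on its front half (-x).
- coffee_cup: The other, plain cream-white espresso cup, 51 mm high, 63 mm in diameter, loose, at the back of the board. Leave it alone. Origin at its underside.
- teaspoon: Steel teaspoon, 130 mm long, loose, lying at the back right of the board. Leave it alone. Origin at its middle, underside.
- choc_1: Chocolate ball, 21 mm in diameter, 10 g, number 1 in the order of dispensing; origin at its centre. At the start in a pocket of the paddle wheel.
- choc_2: Chocolate ball, 21 mm in diameter, 10 g, number 2 in the order of dispensing; origin at its centre. At the start in a pocket of the paddle wheel.
- choc_3: Chocolate ball, 21 mm in diameter, 10 g, number 3 in the order of dispensing; origin at its centre. At the start in a pocket of the paddle wheel.
- choc_4: Chocolate ball, 21 mm in diameter, 10 g, number 4 in the order of dispensing; origin at its centre. At the start queueing in the track.
- choc_5: Chocolate ball, 21 mm in diameter, 10 g, number 5 in the order of dispensing; origin at its centre. At the start queueing in the track.
- choc_6: Chocolate ball, 21 mm in diameter, 10 g, number 6 in the order of dispensing; origin at its centre. At the start queueing in the track.
- choc_7: Chocolate ball, 21 mm in diameter, 10 g, number 7 in the order of dispensing; origin at its centre. At the start queueing in the track.

How it is judged (in metres and radians):
At the end, for the whole second after the job is handed in: Chocolates 1, 2 and 3 lie in the cup; the cup stands upright (within 6 degrees) and at rest on the board, its bowl's axis at least 22 mm inside the board's edges; the knob rests in its third click (3.14 within 0.2 rad) and the other chocolates are still in the dispenser (horizontal distance between each of choc_1, choc_2, choc_3 and cup_mouth below 0.03 m and z of choc_1 in the frame of cup between 0.005 and 0.055 m and z of choc_2 in the frame of cup between 0.005 and 0.055 m and z of choc_3 in the frame of cup between 0.005 and 0.055 m and z of cup in the frame of board between 0.01 and 0.019 m and angle between cup's own z axis and vertical below 0.1 rad and x of cup_mouth in the frame of board between -0.118 and 0.118 m and y of cup_mouth in the frame of board between -0.063 and 0.063 m and linear speed of cup below 0.02 m/s and value of joint paddle_knob between 2.94 and 3.34 rad); the robot touches nothing.
It fails at once if a fourth chocolate leaves the dispenser (height (world z) of any of choc_4, choc_5, choc_6, choc_7 below 0.13 m).
It fails at once if a chocolate falls on the worktop (height (world z) of any of choc_1, choc_2, choc_3 below 0.0145 m).
It fails at once if the other cup is moved by more than 20 mm (distance of coffee_cup from where it was at the start of the episode above 0.02 m).
It fails at once if the teaspoon is moved by more than 20 mm (distance of teaspoon from where it was at the start of the episode above 0.02 m).
It also fails if it takes over 72 s, if anything falls off the work surface, if the arm or the gripper's body presses on something with over 40 N, if the wrist force passes 120 N, or if a joint passes its speed limit or range.

## Robot

A 6-joint arm with a two-finger parallel gripper is mounted at the origin on a cart in front of the work surface, level with it; the furniture and walls round the work are solid. World frame = base frame: x ahead of the robot, y to its left, z up, the work surface at z = 0. Lengths are in m, angles in degrees, forces in N, time in s.
With the tool pointing down it reaches from about 0.4 to 0.825 m from the base axis. Payload 7 kg.
Tool frame: the origin (TCP) lies midway between the tips of the shut fingers; the grasp point (between the pads) lies r.grip_depth behind it (r.grip_depth is the distance from the TCP to the grasp point, in m); z points along the fingers, y is the line along which they close (so a half turn about z gives the same grasp; the last joint's range is limited). The gripper opens to 88 mm and grips with 3 to 60 N. Pads are 19 mm wide; open, the fingers measure 130 mm over their backs; the gripper's body (78 mm by 193 mm) begins 47 mm behind the grasp point.
Start: joints at [89.846, 20.546, 0.682, 0, -70.136, -16.507], TCP at [0.194, 0.647, 0.227] pointing down, gripper open.
Joint ranges: [-176.03, 176.03], [-82.01, 121.73], [-58.28, 71.71], [-173.87, 95.51], [-174.79, -0.11], [-173.66, 173.66]. Speed limits (degrees/s): [136.94, 136.94, 172.46, 180, 180, 180].

## Interface

Orientations are given as [roll, pitch, yaw] about the fixed x, y, z axes, in that order (R = Rz(yaw) Ry(pitch) Rx(roll)).
In Python, from plant import r gives the robot as it stands.
- The arm moves only by the tool drive_effector, called as a command line: name --argument value ..., lists and objects as JSON in quotes. Schema: {"type":"object","properties":{"moves":{"type":"object","properties":{"x":{"type":"array","items":{"type":"number"},"minItems":1,"maxItems":12},"y":{"type":"array","items":{"type":"number"},"minItems":1,"maxItems":12},"z":{"type":"array","items":{"type":"number"},"minItems":1,"maxItems":12},"ax":{"type":"array","items":{"type":"number"},"minItems":1,"maxItems":12},"ay":{"type":"array","items":{"type":"number"},"minItems":1,"maxItems":12},"az":{"type":"array","items":{"type":"number"},"minItems":1,"maxItems":12}},"additionalProperties":false,"required":["x","y","z","ax","ay","az"]},"aperture":{"type":"number"},"grip_force":{"type":"number"},"only":{"type":"string"},"quiet":{"type":"boolean"},"lines":{"type":"string"}},"required":["moves"],"additionalProperties":false}. moves is an object with one list for each field, all of the same length, 1 to 12, a row being the entries at one place: x, y, z (the shift in m), ax, ay, az (a rotation vector in degrees); each row is the pose to reach, as a shift and turn from the pose commanded when the call began, along the tool's axes at that moment; what a row does not reach only later rows make up. A row lasts 1/12 s, in which the tool goes at most 0.0417 m and 7.16 degrees, less where a joint would pass 70% of its speed; a pose out of reach is approached as far as the arm can. aperture is the finger opening in m, set as the call begins (left out keeps the last). The fingers move at their own pace and stop on an object; grip_force is the grip in N (left out, the last holds). Time passes only in rows, so rows that do not move let the fingers close. The tool returns the time, the measured TCP pose, the force, the opening and the grip force at its end. only (a regular expression) keeps the lines of the reply that match it, lines (a string "A,B") keeps lines A to B, and quiet returns only ok. Input that does not fit is refused with a message, and nothing moves.
- r.get_state(): the state, without advancing time (a new reading comes with each control period).
- r.capture(name): name is "side" or "top"; returns a dict with "frame" (420x560x3 uint8, red, green, blue), "z_map" (420x560 float32, m along the optical axis (not along the pixel's ray), 0 where there is no reading), "fx", "fy", "cx", "cy" (pixels), "cam_to_world" (4x4, takes a point from camera to world coordinates). Camera axes: x right, y down, z forward; pixel columns grow to the right and rows downward; lengths in m; the calibration is good to about 2 mm. A picture is of the moment at which its call begins.
- r.close_job(): hands the job in; it is judged then, once.
The state is a dict: "time_s": time; "joints": joint angles; "qd": joint speeds; "joint_torque": joint torques, N m; "tcp_pos": TCP position; "eef_rot": TCP orientation; "contact_force": force on the tool from outside, world axes, zero at the start; "moment": the same for the moment, N m; "gripper_width": finger opening in m; "gripper_force": force on a finger pad.
Only numpy, scipy, OpenCV 4.12 (cv2) and the standard library are available. Lean on these libraries where they do the work, as an engineer would, in place of code of your own. Each camera call takes 0.05 s, during which the arm holds its last target. There are 200 camera calls.

## Working session

There is one attempt and no reset: what is moved stays moved. The work goes in short steps, Python scripts to look and compute and a tool call to move; the robot and the scene stay as the last step left them, time stands still between calls to the robot, and variables do not carry over. Pictures are saved under pics/ and viewed, at most 10 in all, crops included, and the job is handed in when it is done.

```bash
ls; mkdir -p pics
```

Run:
```python
from plant import r
import cv2,numpy as np,pickle
for n in("top","side"):
    c=r.capture(n); pickle.dump(c,open(f"pics/{n}0.pkl","wb")); cv2.imwrite(f"pics/{n}0.png",c["frame"][:,:,::-1]); print(n,np.round(c["cam_to_world"],3),c["fx"])
print(r.get_state(),r.grip_depth)
```

```text
pics
plant.py
top [[ 0.023 -0.987  0.159  0.381]
 [-1.    -0.025 -0.012 -0.093]
 [ 0.016 -0.158 -0.987  1.228]
 [ 0.     0.     0.     1.   ]] 531.6184402661981
side [[-0.87  -0.418  0.259  0.35 ]
 [-0.492  0.75  -0.442  0.275]
 [-0.009 -0.513 -0.859  0.894]
 [ 0.     0.     0.     1.   ]] 442.9090418860295
{'time_s': 0.1, 'joints': array([ 8.98471042e+01,  2.05891146e+01,  6.38654590e-01, -1.56097278e-02,
       -7.01367675e+01, -1.65078946e+01]), 'qd': array([ 0.00550776, -0.02261703,  0.12169594,  0.039454  ,  0.08731306,
       -0.02121959]), 'joint_torque': array([-2.35984517e-03, -5.84164023e+01,  2.93752956e+01,  7.01557964e+00,
        1.02195988e-02, -5.52056918e-05]), 'tcp_pos': array([0.19342831, 0.64623215, 0.22570014]), 'eef_rot': array([ 1.79912198e+02, -1.07175145e-02, -1.66660972e+01]), 'contact_force': array([-0.61136813,  0.02304375, -0.63239356]), 'moment': array([-0.03233668, -0.03296467,  0.0338177 ]), 'gripper_force': 0.0, 'gripper_width': 0.0875387732787887} 0.0188
```

View pics/top0.png

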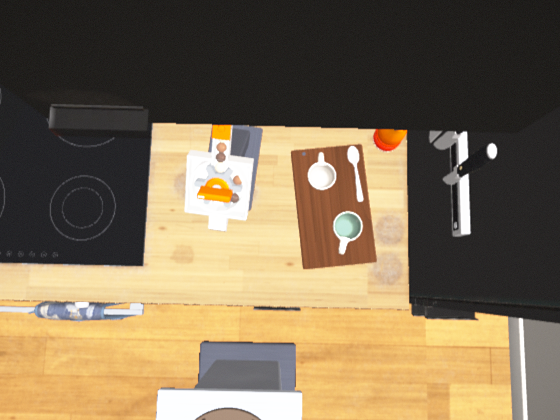

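View pics/side0.png

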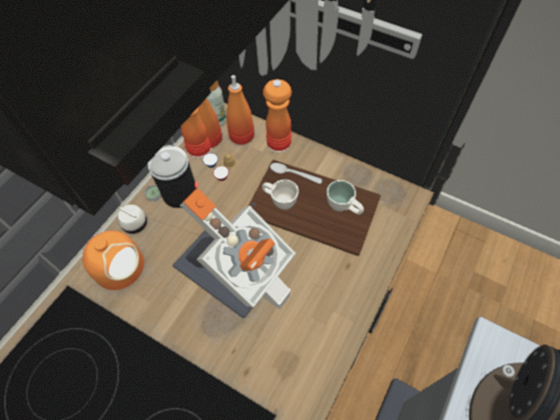

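Create h.py:
```python
import numpy as np,cv2,pickle
def cloud(c):
    z=c["z_map"]; v,u=np.mgrid[:z.shape[0],:z.shape[1]]
    p=np.stack([(u-c["cx"])/c["fx"]*z,(v-c["cy"])/c["fy"]*z,z,np.ones_like(z)],-1)
    P=(p@c["cam_to_world"].T)[...,:3]; P[z==0]=np.nan
    return P
def circ(xy):
    A=np.c_[2*xy,np.ones(len(xy))]; s=np.linalg.lstsq(A,(xy**2).sum(1),rcond=None)[0]
    return s[:2],np.sqrt(s[2]+s[:2]@s[:2])
```

Run:
```python
from h import *
for n in("top","side"):
    c=pickle.load(open(f"pics/{n}0.pkl","rb")); P=cloud(c); f=c["frame"].astype(int); hsv=cv2.cvtColor(c["frame"],cv2.COLOR_RGB2HSV).astype(int)
    X,Y,Z=np.moveaxis(P,-1,0)
    ws=(X>.3)&(X<.85)&(Y>-.5)&(Y<.4)
    print(n,"worktop z",np.nanmedian(Z[ws&(Z<.03)&(f[...,0]>150)]))
    # board
    m=ws&(Z>.008)&(Z<.022)&(f.sum(2)<300)&(Y<0.0)
    cc,l,s,_=cv2.connectedComponentsWithStats(m.astype(np.uint8)); k=1+s[1:,4].argmax(); m=l==k
    m=cv2.morphologyEx(m.astype(np.uint8),cv2.MORPH_CLOSE,np.ones((3,3)))>0
    print("board",cv2.minAreaRect(P[m][:,:2].astype(np.float32)),m.sum())
    # cups: rim
    m=ws&(Z>.058)&(Z<.075)&(Y<0)&(X<.75)
    cc,l,s,_=cv2.connectedComponentsWithStats(m.astype(np.uint8))
    for i in range(1,cc):
        if s[i,4]>30:
            q=P[l==i]; print("cup",s[i],q.mean(0),q.max(0),q.min(0))
    g=ws&(hsv[...,0]>60)&(hsv[...,0]<100)&(hsv[...,1]>40)&(f[...,1]>90)&(Y<0)
    print("green",g.sum(),np.nanmean(P[g],0),np.argwhere(g).mean(0))
    o=(hsv[...,0]<16)&(hsv[...,1]>200)&(f[...,0]>180)&(X>.3)&(X<.65)&(Y>-.15)&(Y<.3)&(Z>.19)
    q=P[o]; print("orange",o.sum(),np.nanmean(q,0),cv2.minAreaRect(q[:,:2].astype(np.float32)))
    c4=[]
    for (a,b) in ([(180,110),(270,110)] if n=="top" else [(165,165),(165,165)])[:1]:
        cv2.imwrite(f"pics/{n}c.png",cv2.resize(c["frame"][b:b+150,a:a+200,::-1],None,fx=4,fy=4,interpolation=cv2.INTER_CUBIC))
```

```text
top worktop z 0.00042800450353619457
board ((0.5719074010848999, -0.2620701193809509), (0.274268239736557, 0.08759638667106628), 7.247071743011475) 2202
cup [378 129  21  16  63] [ 0.71237758 -0.33606773  0.06722404] [ 0.73546408 -0.32016329  0.07487244] [ 0.70131896 -0.36364251  0.05818353]
cup [413 130  10 169 344] [ 0.54071748 -0.40226033  0.06688946] [ 0.73582247 -0.40063813  0.07497397] [ 0.3600779  -0.41572684  0.05808821]
cup [237 136  11  17  42] [ 0.70067438 -0.01522658  0.06629334] [ 0.71236615 -0.00103027  0.07477597] [ 0.67596284 -0.02386307  0.05813722]
cup [308 152  28  37 195] [ 0.63807699 -0.1935411   0.06353551] [ 0.68061953 -0.16269547  0.07130999] [ 0.59632346 -0.22387206  0.05815932]
cup [333 211  30  42 248] [ 0.50204874 -0.25051364  0.06557233] [ 0.54621916 -0.21943494  0.07400225] [ 0.45566012 -0.28423199  0.05800993]
green 270 [ 0.51986537 -0.25939832  0.03326057] [224.53333333 348.91111111]
orange 11 [0.55840909 0.02519995 0.21959442] ((0.5569385886192322, 0.022830452769994736), (0.06116048991680145, 0.01790470816195011), 78.60883331298828)
side worktop z 0.0
[... 311 characters left out ...]
38  -0.33124259  0.06712024] [ 0.74888138 -0.31913606  0.07491155] [ 0.70385178 -0.3664976   0.05805509]
cup [433 164   9   6  31] [ 0.35383063 -0.42131425  0.06629967] [ 0.36161786 -0.41890316  0.07457833] [ 0.34652983 -0.42377618  0.0583919 ]
cup [264 179  35  26 228] [ 0.63552387 -0.19388593  0.06347127] [ 0.68074986 -0.16278141  0.06990788] [ 0.5975938  -0.226327    0.05806541]
cup [327 180  37  31 301] [ 0.50531816 -0.25019868  0.06479264] [ 0.54754597 -0.21959422  0.07066593] [ 0.45716127 -0.28337943  0.058002  ]
green 124 [ 0.52286622 -0.26621901  0.03611214] [193.2016129  339.96774194]
orange 0 [nan nan nan] ((0.0, 0.0), (0.0, 0.0), 0.0)<stdin>:21: RuntimeWarning: Mean of empty slice
```

View pics/topc.png

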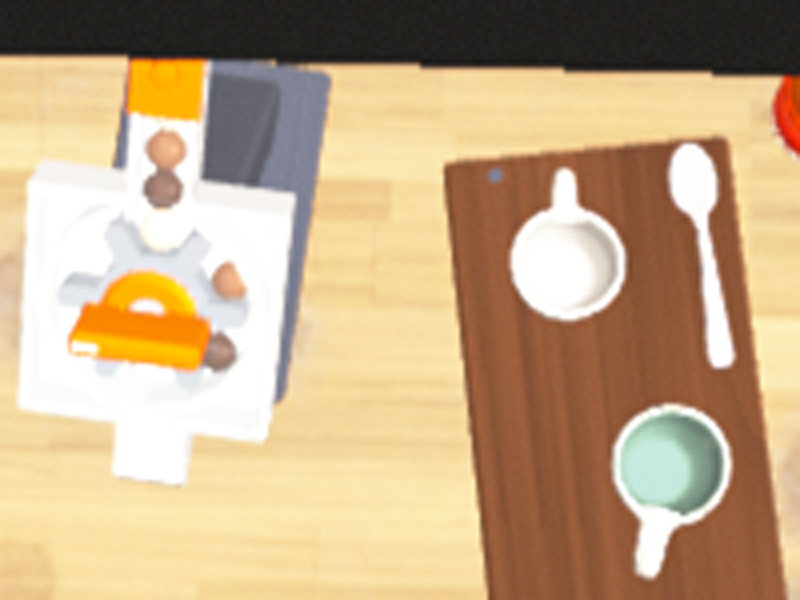

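View pics/sidec.png

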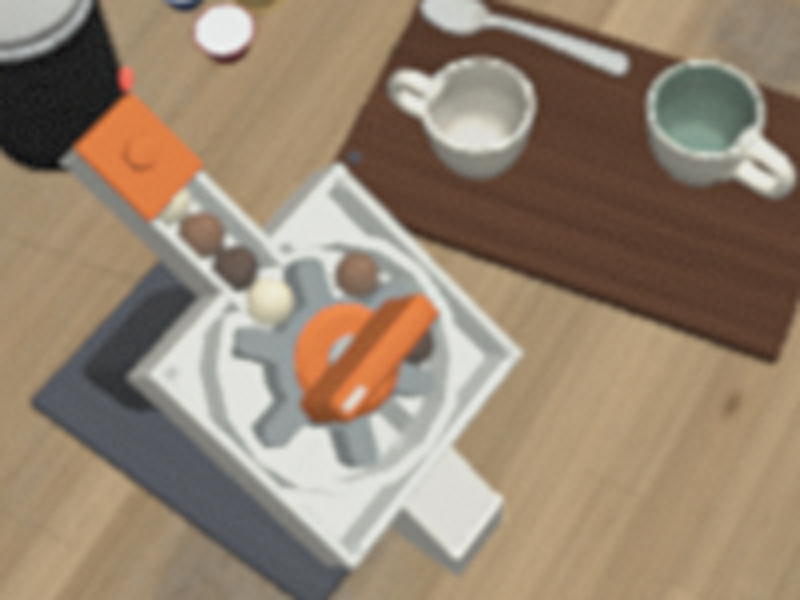

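Add to h.py:
```python
def ray(c,uv,z):
    uv=np.atleast_2d(uv).astype(float); d=np.c_[(uv[:,0]-c["cx"])/c["fx"],(uv[:,1]-c["cy"])/c["fy"],np.ones(len(uv))]@c["cam_to_world"][:3,:3].T
    o=c["cam_to_world"][:3,3]; return o+d*((z-o[2])/d[:,2])[:,None]
```

Run:
```python
from h import *
np.set_printoptions(precision=4,suppress=True)
T,S=[pickle.load(open(f"pics/{n}0.pkl","rb")) for n in("top","side")]
tc=lambda a:np.array(a)/4+[180,110]-.375
sc=lambda a:np.array(a)/4+[165,165]-.375
for nm,c,pts,z in (("tub",T,tc([(268,438),(20,408)]),.161),("tub",S,sc([(520,352),(348,566)]),.161),("spoutTop",T,tc([(187,484),(112,474)]),.09),("spoutTop",S,sc([(503,505),(458,572)]),.09),("spoutTop",S,sc([(503,495),(458,560)]),.102),
  ("paddle top",T,tc([(210,322),(83,305),(205,370),(70,350)]),.234),("paddle top",S,sc([(437,312),(305,410)]),.234)):
    q=ray(c,pts,z)[:,:2]; d=q[1]-q[0]; print(nm,z,q.tolist(),"len",np.hypot(*d),"yaw",np.degrees(np.arctan2(-d[0],d[1])),"mid",q[:2].mean(0))
# cloud points in side: white plane of cover/tub
for n,c in(("T",T),("S",S)):
    P=cloud(c); X,Y,Z=np.moveaxis(P,-1,0)
    m=(X>.35)&(X<.75)&(Y>-.12)&(Y<.2)&(Z>.12)
    q=P[m]; print(n,m.sum(),q.min(0),q.max(0))
    hs=cv2.cvtColor(c["frame"],cv2.COLOR_RGB2HSV).astype(int)
    o=m&(hs[...,0]<18)&(hs[...,1]>150); q=P[o]; print(" orange",len(q), [ (np.round(a,3)).tolist() for a in q[::25]][:24])
    # cup ellipse: rim contour
    u0,v0=(348,226) if n=="T" else (341,193)
    f=c["frame"].astype(int); w=np.zeros(f.shape[:2],np.uint8); w[v0-32:v0+32,u0-30:u0+40]=1
    m2=(w>0)&(((f.min(2)>120)|((hs[...,0]>55)&(hs[...,0]<105)&(hs[...,1]>25)&(f[...,1]>70))))
    if n=="S": m2&=(X<.62)
    mo=cv2.morphologyEx(m2.astype(np.uint8),cv2.MORPH_OPEN,cv2.getStructuringElement(cv2.MORPH_ELLIPSE,(17,17)))
    ct=max(cv2.findContours(mo,cv2.RETR_EXTERNAL,cv2.CHAIN_APPROX_NONE)[0],key=len)[:,0]
    if n=="T": print(" cup circle",circ(ray(c,ct,.068)[:,:2]))
    q=P[(Z>.063)&(Z<.072)&(X>.44)&(X<.56)&(Y<-.2)&(Y>-.3)]
    for k in range(4):
        b=q[:,:2]; 
        sel=b[:,0]>.49 if k==0 else abs(np.hypot(*(b-ctr).T)-.030)<.006
        ctr,R=circ(b[sel]); 
    print(" rim cloud",ctr,R,sel.sum()); hp=q[np.hypot(*(q[:,:2]-ctr).T)>.040]; d=hp[:,:2].mean(0)-ctr; print(" handle dir",np.degrees(np.arctan2(d[1],d[0])),np.hypot(*d),hp[:,2].mean(),hp.max(0),hp.min(0))
    # board yaw
# board top corners top view crop: back corners
b=ray(T,tc([(443,163),(727,137)]),.014)[:,:2]; print("board back",b,np.hypot(*(b[0]-b[1])))
b=ray(T,[(303,268),(376,262)],.014)[:,:2]; print("board front",b)
```

```text
tub 0.161 [[0.510840904072735, -0.03458228082925687], [0.5229751013122441, 0.09104874706602124]] len 0.12621566429200243 yaw -5.516856756995815 mid [0.5169 0.0282]
tub 0.161 [[0.5133984720971533, -0.03119093539135981], [0.528820558222586, 0.09268622181686095]] len 0.12483345232128489 yaw -7.096525100296926 mid [0.5211 0.0307]
spoutTop 0.09 [[0.49359280488354135, 0.011838519772608316], [0.4979861434405336, 0.05221210948380341]] len 0.040611921523664364 yaw -6.210327262805124 mid [0.4958 0.032 ]
spoutTop 0.09 [[0.4974412300846708, 0.013369726274847782], [0.49974373933671873, 0.05232847733671886]] len 0.03902673228899144 yaw -3.3823153578033693 mid [0.4986 0.0328]
spoutTop 0.102 [[0.49765809985848863, 0.012958789755288136], [0.5003610954243914, 0.05071008021347789]] len 0.03784793410858642 yaw -4.095393721172859 mid [0.499  0.0318]
paddle top 0.234 [[0.5566239463221554, -0.009217275300776775], [0.5632592134655943, 0.051248406521825676], [0.5335350203872185, -0.007730531724357337], [0.5414787730570417, 0.056355874493066435]] len 0.06082865647321989 yaw -6.2623575719866995 mid [0.5599 0.0
[... 984 characters left out ...]
78, 0.011, 0.279], [0.674, 0.009, 0.276], [0.67, 0.012, 0.28], [0.67, 0.014, 0.279], [0.67, 0.017, 0.28], [0.675, 0.018, 0.275], [0.675, 0.02, 0.275], [0.676, 0.024, 0.277], [0.677, 0.027, 0.277], [0.679, 0.029, 0.275], [0.677, 0.029, 0.274], [0.671, 0.027, 0.272], [0.664, 0.023, 0.269], [0.657, 0.016, 0.261], [0.661, 0.024, 0.264], [0.653, 0.022, 0.26], [0.543, -0.001, 0.235], [0.552, 0.006, 0.23]]
 rim cloud [ 0.5156 -0.2512] 0.03051892081475613 177
 handle dir 167.94351337402952 0.046910626913880676 0.06555347302502011 [ 0.4769 -0.237   0.0688] [ 0.4615 -0.2464  0.0633]
board back [[ 0.6939 -0.1238]
 [ 0.7142 -0.291 ]] 0.16842799056680488
board front [[ 0.4204 -0.1581]
 [ 0.4378 -0.3242]]
```

Add to h.py:
```python
from scipy.spatial.transform import Rotation as Ro
def row(goal_tcp=None,rpy=None,goal_grasp=None):
    "row (m, deg) from the present measured pose to the goal pose"
    from plant import r
    s=r.get_state(); R0=Ro.from_euler("xyz",s["eef_rot"],degrees=True); R1=Ro.from_euler("xyz",rpy,degrees=True)
    if goal_tcp is None: goal_tcp=np.array(goal_grasp)+R1.apply([0,0,r.grip_depth])
    print("goal tcp",np.round(goal_tcp,4),"row",np.round(R0.inv().apply(np.array(goal_tcp)-s["tcp_pos"]),4),np.round((R0.inv()*R1).as_rotvec(degrees=True),2),"joints",np.round(s["joints"],1),"t",s["time_s"])
```

Run:
```python
from h import *
np.set_printoptions(precision=4,suppress=True)
K=Ro.from_euler("zy",[-6,-35],degrees=True).as_matrix() if 0 else (Ro.from_euler("z",-6,degrees=True)*Ro.from_euler("y",-35,degrees=True)).as_matrix()
print(K[:,2])
for n in("top","side"):
    c=pickle.load(open(f"pics/{n}0.pkl","rb"));P=cloud(c);hs=cv2.cvtColor(c["frame"],cv2.COLOR_RGB2HSV).astype(int)
    X,Y,Z=np.moveaxis(P,-1,0)
    o=(hs[...,0]<18)&(hs[...,1]>140)&(X>.5)&(X<.61)&(Y>-.03)&(Y<.08)&(Z>.2)&(Z<.25)
    q=(P[o]-[.55,.025,.223])@K
    t=q[(q[:,2]>.006)]
    print(n,len(q),len(t),"top z pct",np.percentile(q[:,2],[50,75,90,97]))
    print(" top x pct",np.percentile(t[:,0],[2,10,50,90,98])," y",np.percentile(t[:,1],[1,5,50,95,99]))
    rc=cv2.minAreaRect(t[:,:2].astype(np.float32)); print(rc, "skirt",np.percentile(q[q[:,2]<-.015],[2,98],axis=0) if (q[:,2]<-.015).any() else 0)
row(goal_tcp=[.42,.25,.33],rpy=[180,-25,-12])
```

```text
[-0.5704  0.06    0.8192]
top 248 63 top z pct [-0.0025  0.0062  0.0102  0.0126]
 top x pct [-0.007  -0.0058  0.0056  0.0071  0.0078]  y [-0.0311 -0.0301 -0.0018  0.0281  0.0314]
((0.00026968494057655334, 0.0002937503159046173), (0.015352381393313408, 0.06289366632699966), 1.1902333498001099) skirt [[ 0.0015 -0.0298 -0.0306]
 [ 0.0187  0.0247 -0.0156]]
side 614 268 top z pct [0.0002 0.0124 0.0138 0.0149]
 top x pct [-0.005  -0.0036  0.0032  0.0072  0.0078]  y [-0.026  -0.0235  0.0022  0.0309  0.0328]
((0.0010072565637528896, 0.003181029111146927), (0.06062624976038933, 0.014028058387339115), 89.93133544921875) skirt [[ 0.0063 -0.0185 -0.029 ]
 [ 0.0237  0.0299 -0.0156]]
goal tcp [0.42 0.25 0.33] row [ 0.3307  0.3148 -0.1038] [ 1.1  24.98 -4.57] joints [ 89.8  20.6   0.6  -0.  -70.1 -16.5] t 0.1
```

drive_effector --moves '{"x": [0.33,0.33,0.33,0.33,0.33,0.33,0.33,0.33,0.33,0.33,0.33,0.33],"y": [0.315,0.315,0.315,0.315,0.315,0.315,0.315,0.315,0.315,0.315,0.315,0.315],"z": [-0.104,-0.104,-0.104,-0.104,-0.104,-0.104,-0.104,-0.104,-0.104,-0.104,-0.104,-0.104],"ax": [1.1,1.1,1.1,1.1,1.1,1.1,1.1,1.1,1.1,1.1,1.1,1.1],"ay": [25,25,25,25,25,25,25,25,25,25,25,25],"az": [-4.6,-4.6,-4.6,-4.6,-4.6,-4.6,-4.6,-4.6,-4.6,-4.6,-4.6,-4.6]}' --aperture 0.05 --grip_force 10

```text
time_s: 1.1
tcp_pos: [0.4203, 0.246, 0.3319]
eef_rot: [-179.8, -25.0, -12.2]
contact_force: [-0.4, -1.2, -0.7]
gripper_width: 0.0497
gripper_force: 0.0
```

```bash
python3 -c "
from h import *
row(goal_tcp=[.44,-.235,.24],rpy=[180,-25,-12])"
```

```text
goal tcp [ 0.44  -0.235  0.24 ] row [0.0706 0.4664 0.1327] [-0.12 -0.02 -0.18] joints [ 72.8 -10.9 -35.9  27.6 -65.2  -6.8] t 1.1
```

drive_effector --moves '{"x": [0.07,0.07,0.07,0.07,0.07,0.07,0.07,0.07,0.07,0.07,0.07,0.07],"y": [0.466,0.466,0.466,0.466,0.466,0.466,0.466,0.466,0.466,0.466,0.466,0.466],"z": [0.13,0.13,0.13,0.13,0.13,0.13,0.13,0.13,0.13,0.13,0.13,0.13],"ax": [0,0,0,0,0,0,0,0,0,0,0,0],"ay": [0,0,0,0,0,0,0,0,0,0,0,0],"az": [0,0,0,0,0,0,0,0,0,0,0,0]}'

```text
time_s: 2.1
tcp_pos: [0.4378, -0.2293, 0.2424]
eef_rot: [-179.9, -25.1, -12.0]
contact_force: [1.0, 1.0, 0.1]
gripper_width: 0.0499
gripper_force: 0.0
```

```bash
python3 -c "
from h import *
a=np.radians(168); d=np.array([np.cos(a),np.sin(a)])
g=np.r_[np.array([.5145,-.251])+.055*d,.014+.046]; print(g)
row(goal_grasp=g,rpy=[180,-25,-12])
row(goal_grasp=g+[-.03,.0064,.064],rpy=[180,-25,-12])"
```

```text
[ 0.46070188 -0.23956486  0.06      ]
goal tcp [ 0.4685 -0.2412  0.043 ] row [-0.0552  0.0056  0.1943] [-0.07 -0.12 -0.03] joints [ -1.3 -12.8 -41.5   7.5 -36.8  74.2] t 2.1
goal tcp [ 0.4385 -0.2348  0.107 ] row [-0.0558  0.0055  0.1234] [-0.07 -0.12 -0.03] joints [ -1.3 -12.8 -41.5   7.5 -36.8  74.2] t 2.1
```

drive_effector --moves '{"x": [-0.055,-0.055,-0.055,-0.055,-0.055,-0.055,-0.055,-0.055],"y": [0.0055,0.0055,0.0055,0.0055,0.0055,0.0055,0.0055,0.0055],"z": [0.04,0.08,0.12,0.15,0.17,0.185,0.185,0.185],"ax": [0,0,0,0,0,0,0,0],"ay": [0,0,0,0,0,0,0,0],"az": [0,0,0,0,0,0,0,0]}'

```text
time_s: 2.77
tcp_pos: [0.4643, -0.2346, 0.0558]
eef_rot: [-178.0, -23.8, -12.0]
contact_force: [-0.0, -0.9, 0.7]
gripper_width: 0.05
gripper_force: 0.0
```

Run:
```python
from h import *
from plant import r
g=[.4607,-.2396,.060]
row(goal_grasp=g,rpy=[180,-25,-12])
a=r.capture("top");b=r.capture("side")
im=np.hstack([cv2.resize(a["frame"][180:280,290:390],None,fx=4,fy=4),cv2.resize(b["frame"][160:260,300:400],None,fx=4,fy=4)])
cv2.imwrite("pics/g1.png",im[:,:,::-1])
```

```text
goal tcp [ 0.4685 -0.2413  0.043 ] row [-0.0002  0.0061  0.0138] [-2.03  1.21 -0.06] joints [ -5.2   7.8 -55.1  12.8  -3.3  70.9] t 2.7667
```

View pics/g1.png

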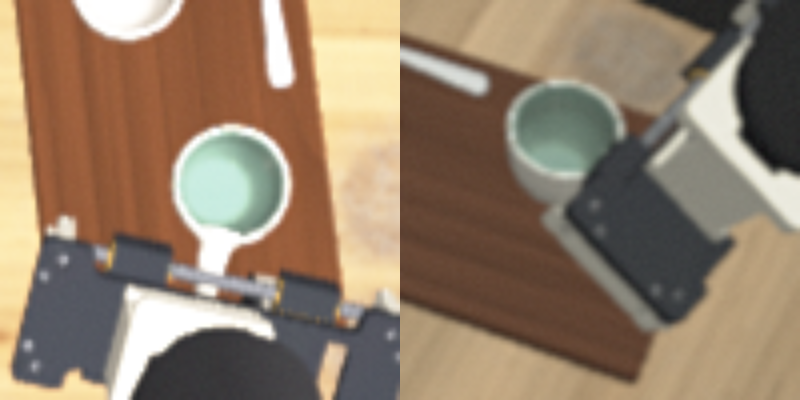

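Create fk.py:
```python
from h import *
from scipy.optimize import least_squares
J=np.array([[89.847,20.589,.639,-.0156,-70.137,-16.508],[72.8,-10.9,-35.9,27.6,-65.2,-6.8],[-1.3,-12.8,-41.5,7.5,-36.8,74.2],[-5.2,7.8,-55.1,12.8,-3.3,70.9]])
Tp=np.array([[.1934,.6462,.2257],[.4203,.246,.3319],[.4378,-.2293,.2424],[.4643,-.2346,.0558]])
E_=np.array([[179.91,-.01,-16.67],[-179.8,-25,-12.2],[-179.9,-25.1,-12.0],[-178,-23.8,-12]])
def fk(p,q,s4=1,s6=1):
    o,d,h,L1,L2,a,L3=p[:7]; E=lambda ax,v:Ro.from_euler(ax,v,degrees=True)
    A=E("z",q[0]); B=A*E("y",q[1]); C=A*E("y",q[1]-q[2])       # forearm along C x
    W=C*E("x",s4*q[3])*E("y",-q[4])                            # tool along W x
    pos=A.apply([o,d,h])+B.apply([0,0,L1])+C.apply([L2,0,a])+W.apply([L3,0,0])
    R=W*Ro.from_matrix(np.array([[0,0,1],[0,-1,0],[1,0,0]]).astype(float))*E("z",s6*(q[5]-90)) # tool x=W z
    return pos,R
def fit():
    best=None
    for s4 in(1,-1):
        f=lambda p:np.concatenate([fk(p,q,s4)[0]-t for q,t in zip(J,Tp)])
        s=least_squares(f,[.1,-.19,.3,.4,.4,.05,.25],loss="soft_l1",f_scale=.005)
        if best is None or s.cost<best[0].cost: best=(s,s4)
    return best
if __name__=="__main__":
    s,s4=fit(); print(s4,np.round(s.x,4),np.round(s.fun*1e3,1))
    for s6 in(1,-1): print(s6,[np.round(fk(s.x,q,s4,s6)[1].as_euler("xyz",degrees=True),1).tolist() for q in J])
```

```bash
python3 fk.py
```

```text
-1 [ 0.0472 -0.192   0.1552  0.5485  0.4164  0.0479  0.3208] [  0.3   0.6  25.2  -3.3  -4.6 -61.4   4.8   2.1  -0.7  -0.3  -4.6   0.8]
1 [[-179.9, -0.0, -163.7], [-173.9, 24.3, -177.3], [166.3, -21.2, 22.1], [166.3, -19.7, 28.9]]
-1 [[179.9, -0.0, -16.7], [-179.8, -25.0, -12.2], [-179.9, -25.1, -12.1], [-177.9, -23.8, -12.1]]
```

Run:
```python
import re
s=open("fk.py").read()
s=s.replace("o,d,h,L1,L2,a,L3=p[:7]","o,d,h,L1,L2,a,L3,b,e=p").replace("B.apply([0,0,L1])","B.apply([b,0,L1])").replace("W.apply([L3,0,0])","W.apply([L3,0,e])").replace(".05,.25],loss=\"soft_l1\",f_scale=.005",".05,.25,0,0]")
open("fk.py","w").write(s)
```

```bash
python3 fk.py
```

```text
-1 [ 8.890e-02 -1.800e-01  1.791e-01  5.531e-01  3.808e-01  5.000e-04
  2.955e-01  1.301e-01 -1.156e-01] [-11.7   0.6   0.7  -2.9  -2.5  -7.9   3.2   4.    7.7  -2.  -17.7  -0.6]
1 [[-179.9, -0.0, -163.7], [-173.9, 24.3, -177.3], [166.3, -21.2, 22.1], [166.3, -19.7, 28.9]]
-1 [[179.9, -0.0, -16.7], [-179.8, -25.0, -12.2], [-179.9, -25.1, -12.1], [-177.9, -23.8, -12.1]]
```

```bash
sed -i 's/W.apply(\[L3,0,e\])/W.apply([L3,e,0])/' fk.py; python3 fk.py; sed 's/B.apply(\[b,0,L1\])/B.apply([0,0,L1])/' fk.py | python3 - | head -3
```

```text
-1 [-1.000e-04  1.700e-03  1.988e-01  6.019e-01  4.640e-01 -2.000e-04
  3.782e-01 -4.000e-04 -1.933e-01] [-0.2  0.  -0.  -0.1 -0.   0.   0.1 -0.2 -0.  -0.  -0.1  0. ]
1 [[-179.9, -0.0, -163.7], [-173.9, 24.3, -177.3], [166.3, -21.2, 22.1], [166.3, -19.7, 28.9]]
-1 [[179.9, -0.0, -16.7], [-179.8, -25.0, -12.2], [-179.9, -25.1, -12.1], [-177.9, -23.8, -12.1]]
-1 [-3.000e-04  1.300e-03  1.987e-01  6.018e-01  4.639e-01 -1.000e-04
  3.780e-01  6.000e-04 -1.929e-01] [-0.2  0.  -0.1 -0.1 -0.  -0.   0.1 -0.2  0.1 -0.  -0.1 -0. ]
1 [[-179.9, -0.0, -163.7], [-173.9, 24.3, -177.3], [166.3, -21.2, 22.1], [166.3, -19.7, 28.9]]
```

Add to fk.py:
```python
P_=[0,0,.1988,.6019,.464,0,.378,0,-.193]
P_[1]=.0017
LO=np.array([-176,-82,-58.28,-173.9,-174.8,-173.7]);HI=np.array([176,121.7,71.7,95.5,-.11,173.7])
def ik(pos,R,q0):
    def f(q):
        p,r_=fk(P_,q,-1,-1); return np.r_[(p-pos)*100,(r_.inv()*R).as_rotvec()*20]
    s=least_squares(f,np.clip(q0,LO+.5,HI-.5),bounds=(LO,HI),x_scale=10); return s.x,np.abs(s.fun).max()
def grasp(g,rpy): 
    R=Ro.from_euler("xyz",rpy,degrees=True); return np.array(g)+R.apply([0,0,.0188]),R
```

Run:
```python
from fk import *
np.set_printoptions(precision=1,suppress=True)
q0=J[3]
sp=np.array([.5164,.030]);cu=np.array([.5145,-.251])
for t in(8,12,16,20,24):
  for yaw in(-40,-20,-6,10,30):
    a=np.radians(yaw); g=np.r_[sp-.057*np.array([np.cos(a),np.sin(a)]),.047]
    q,e=ik(*grasp(g,[180,-t,yaw]),[20,0,-50,10,-10,50]); print("spout",t,yaw,q,round(e,3))
  q,e=ik(*grasp([.4587,-.2392,.061],[180,-t,-12]),q0); print("pick",t,q,round(e,3))
Rk=Ro.from_euler("zy",[0,0]); 
for rot in(0,60,120,180):
  R=Ro.from_euler("xyz",[180,-35,-6],degrees=True)*Ro.from_euler("z",-90+rot,degrees=True)
  for dz in (0,-.08):
    g=np.array([.5505,.0265,.223])+R.apply([0,0,dz+.0188]); q,e=ik(g,R,[20,-10,-40,20,-40,140-rot]); print("knob",rot,dz,q,round(e,3))
```

```text
spout 8 -40 [ 37.   13.2 -48.7  17.1 -27.4  -2.2] 0.0
spout 8 -20 [ 34.9  11.2 -51.4  16.5 -23.7  20.2] 0.0
spout 8 -6 [ 32.6  10.5 -51.3  13.1 -22.5  39.5] 0.0
spout 8 10 [ 29.1  10.5 -48.9   6.6 -23.2  64.9] 0.0
spout 8 30 [ 23.6  11.6 -43.8  -2.  -26.7  98.1] 0.0
pick 8 [ -5.1  13.8 -39.1   2.  -29.1  81.5] 0.0
spout 12 -40 [ 37.8  12.2 -54.9  30.8 -23.4 -16.2] 0.0
spout 12 -20 [ 34.3   9.7 -58.3  31.7 -17.9   5.7] 0.209
spout 12 -6 [ 32.    8.9 -58.3  26.8 -15.3  26.6] 0.221
spout 12 10 [ 29.5   8.8 -55.5  15.6 -15.   55.8] 0.0
spout 12 30 [ 23.1  10.4 -45.8  -3.8 -22.  100.3] 0.0
pick 12 [ -4.8  12.3 -43.1   3.9 -22.8  79.3] 0.0
spout 16 -40 [ 37.4  11.8 -58.3  41.7 -22.7 -26.6] 0.337
spout 16 -20 [ 34.3   9.6 -58.3  33.4 -18.5   4.1] 1.411
spout 16 -6 [ 31.3   8.4 -58.3  26.4 -14.5  27.7] 1.386
spout 16 10 [ 28.2   7.9 -58.3  19.  -10.   53.7] 0.483
spout 16 30 [ 22.4   9.4 -47.2  -6.9 -17.6 103.8] 0.0
pick 16 [ -4.5  11.  -47.7   7.7 -15.5  75.3] 0.0
spout 20 -40 [ 38.4  12.4 -58.3  44.8 -25.1 -30.6] 0.968
spout 20 -20 [ 34.4   9.5 -58.3  35.4 -19.4   2.1] 2.581
spout 20 -6 [ 
[... 275 characters left out ...]
34.8   9.5 -58.3  37.7 -20.5  -0.6] 3.701
spout 24 -6 [ 29.6   7.5 -58.3  23.5 -11.5  32.7] 3.555
spout 24 10 [ 26.2   7.4 -58.3   5.9  -2.1  69.1] 2.045
spout 24 30 [ 19.    8.4 -46.4 -21.2 -12.5 120.8] 0.0
pick 24 [ -6.4   9.7 -55.3  14.2  -1.7  70.7] 0.626
knob 0 0 [ 22.4  -5.8 -58.3  59.8 -17.   96.7] 1.031
knob 0 -0.08 [ 34.8 -16.3 -57.   47.9 -30.3 101. ] 0.0
knob 60 0 [ 22.4  -5.8 -58.3  59.8 -17.   36.7] 0.895
knob 60 -0.08 [ 34.8 -16.3 -57.   47.9 -30.3  41. ] 0.0
knob 120 0 [ 22.4  -5.8 -58.3  59.8 -17.  -23.3] 0.89
knob 120 -0.08 [ 34.8 -16.3 -57.   47.9 -30.3 -19. ] 0.0
knob 180 0 [ 22.4  -5.8 -58.3  59.8 -17.  -83.3] 1.031
knob 180 -0.08 [ 34.8 -16.3 -57.   47.9 -30.3 -79. ] 0.0
```

Run:
```python
from fk import *
np.set_printoptions(precision=1,suppress=True)
rng=np.random.default_rng(0)
for tilt in(35,32,30,28,26):
  for yaw in(-6,5,-17):
    R=Ro.from_euler("xyz",[180,-tilt,yaw],degrees=True)*Ro.from_euler("z",-90,degrees=True)
    sols=[]
    for k in range(40):
        q,e=ik(np.array([.5505,.0265,.225])+R.apply([0,0,.0158]),R,rng.uniform([-30,-30,-58,-170,-100,-170],[60,40,0,90,-1,170])); sols.append((e,q))
    sols.sort(key=lambda s:s[0]); print(tilt,yaw,round(sols[0][0],3),sols[0][1]); 
    for s in sols[1:8]:
        if s[0]<.01 and np.abs(s[1]-sols[0][1]).max()>5: print("   alt",s[1])
```

```text
35 -6 0.924 [ 22.9  -6.4 -58.3  59.4 -17.5  96.9]
35 5 0.565 [ 20.5  -7.2 -58.3  51.1 -10.2 116.3]
35 -17 0.599 [ 26.3  -5.  -58.3  64.3 -25.2  79.6]
32 -6 0.033 [ 23.3  -6.3 -58.3  58.3 -17.7  97.5]
32 5 0.0 [ 23.6  -6.9 -56.4  45.  -13.8 119.9]
32 -17 0.0 [ 27.4  -4.9 -57.3  59.7 -25.4  83.2]
30 -6 0.0 [ 27.   -5.7 -55.1  48.  -21.5 104.7]
30 5 0.0 [ 26.7  -6.2 -52.5  35.  -18.8 127.5]
30 -17 0.0 [ 29.8  -4.4 -54.6  51.4 -27.8  89.3]
28 -6 0.0 [ 29.1  -5.  -51.8  39.7 -25.  111.2]
28 5 0.0 [ 28.   -5.5 -48.9  28.1 -22.9 133.3]
28 -17 0.0 [ 31.3  -3.8 -51.8  44.3 -30.1  95.1]
26 -6 0.0 [ 30.2  -4.3 -48.5  33.1 -28.2 116.8]
26 5 0.0 [ 28.5  -4.6 -45.7  22.9 -26.7 138. ]
26 -17 0.0 [ 32.1  -3.1 -48.9  38.2 -32.4 100.4]
```

```bash
python3 -c "
from h import *
row(goal_grasp=[.4587,-.2392,.061],rpy=[180,-12,-12])"
```

```text
goal tcp [ 0.4625 -0.24    0.0426] row [-0.007   0.0062  0.013 ] [ -2.03 -11.96   0.3 ] joints [ -5.2   7.6 -55.2  13.   -3.3  70.9] t 2.8667
```

drive_effector --moves '{"x": [-0.007,-0.007,-0.007,-0.007],"y": [0.003,0.003,0.003,0.003],"z": [0.0,0.005,0.009,0.009],"ax": [-1,-1,-1,-1],"ay": [-6,-12,-12,-12],"az": [0.3,0.3,0.3,0.3]}'

```text
time_s: 3.2
tcp_pos: [0.4641, -0.2376, 0.0476]
eef_rot: [-179.0, -12.2, -11.9]
contact_force: [0.1, 0.6, -0.1]
gripper_width: 0.0498
gripper_force: 0.0
```

```bash
python3 -c "
from h import *
row(goal_grasp=[.4587,-.2392,.061],rpy=[180,-12,-12])"
```

```text
goal tcp [ 0.4625 -0.24    0.0426] row [-0.0021  0.0028  0.0046] [-0.98 -0.16  0.08] joints [ -5.2  12.  -41.5   1.1 -24.4  82.4] t 3.2
```

Good. Final correction, close, and lift.

drive_effector --moves '{"x": [-0.002,-0.002,-0.002],"y": [0.0028,0.0028,0.0028],"z": [0.0045,0.0045,0.0045],"ax": [-1,-1,-1],"ay": [0,0,0],"az": [0,0,0]}'

```text
time_s: 3.45
tcp_pos: [0.4582, -0.2393, 0.0411]
eef_rot: [-180.0, -11.9, -11.9]
contact_force: [-0.9, 0.6, -0.5]
gripper_width: 0.0499
gripper_force: 0.0
```

drive_effector --moves '{"x": [0,0,0,0,0,0,0,0],"y": [0,0,0,0,0,0,0,0],"z": [0,0,0,0,0,0,0,0],"ax": [0,0,0,0,0,0,0,0],"ay": [0,0,0,0,0,0,0,0],"az": [0,0,0,0,0,0,0,0]}' --aperture 0 --grip_force 45

```text
time_s: 4.12
tcp_pos: [0.4594, -0.2393, 0.0407]
eef_rot: [-180.0, -11.9, -12.0]
contact_force: [-0.5, 0.2, 0.0]
gripper_width: 0.0107
gripper_force: 45.0
```

drive_effector --moves '{"x": [0,0,0,0,0],"y": [0,0,0,0,0],"z": [-0.02,-0.05,-0.08,-0.08,-0.08],"ax": [0,0,0,0,0],"ay": [0,0,0,0,0],"az": [0,0,0,0,0]}'

```text
time_s: 4.53
tcp_pos: [0.444, -0.236, 0.1207]
eef_rot: [-179.9, -12.1, -12.0]
contact_force: [-0.1, -0.2, -1.5]
gripper_width: 0.0109
gripper_force: 45.0
```

Run:
```python
from h import *
from plant import r
row(goal_tcp=[.44,.0,.1],rpy=[180,-12,10])
a=r.capture("top");b=r.capture("side")
im=np.hstack([cv2.resize(a["frame"][170:290,290:390],None,fx=4,fy=4),cv2.resize(b["frame"][140:260,300:400],None,fx=4,fy=4)])
cv2.imwrite("pics/g2.png",im[:,:,::-1])
```

```text
goal tcp [0.44 0.   0.1 ] row [-0.0562 -0.2299  0.0094] [  4.53  -0.15 -21.52] joints [ -4.3   3.4 -39.5   2.7 -35.1  80.3] t 4.5333
```

View pics/g2.png

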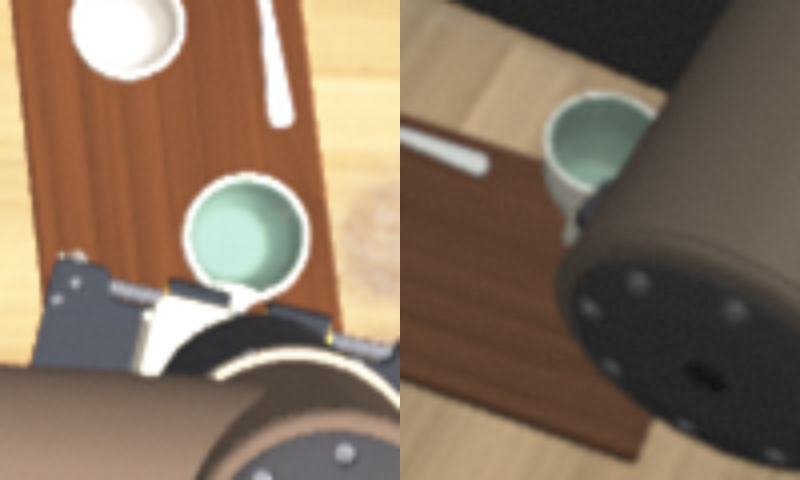

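Run:
```python
from fk import *
c0=None
from plant import r
a=r.capture("top"); print(ray(a,[351.6,228.5],.148))
row(goal_tcp=[.461,-.09,.09],rpy=[180,-12,10])
np.set_printoptions(precision=1,suppress=True)
R=Ro.from_euler("xyz",[180,-12,10],degrees=True)
for p in([.461,-.09,.09],[.461,-.09,.037],[.461,.0202,.037],[.461,.0202,.0267],[.461,.0202,.08],[.44,-.05,.08]): print(ik(np.array(p),R,[20,5,-50,10,-20,60]))
```

```text
[[ 0.49847257 -0.24895603  0.148     ]]
goal tcp [ 0.461 -0.09   0.09 ] row [-0.0177 -0.1464  0.025 ] [  4.5    0.18 -21.55] joints [ -4.3   3.7 -39.6   2.6 -35.1  80.3] t 4.6833
(array([ 13.6,   3.1, -44.6,   1.5, -30.3,  85.1]), np.float64(6.245004513516506e-13))
(array([ 13.6,   8.8, -48.6,   2.1, -20.7,  84.4]), np.float64(1.0824674490095276e-12))
(array([ 29.9,   7.5, -54.8,  14.1, -16.9,  57. ]), np.float64(2.975050761300224e-12))
(array([ 29.5,   8.7, -56.2,  16.4, -14.3,  54.9]), np.float64(5.551115123125783e-15))
(array([ 30.4,   2.7, -50.1,   9.4, -26.3,  61.5]), np.float64(4.9960036108132044e-14))
(array([ 21.2,   1. , -50.2,   5.1, -27.1,  74.5]), np.float64(2.3703261575747092e-12))
```

drive_effector --moves '{"x": [-0.018,-0.018,-0.018,-0.018,-0.018,-0.018],"y": [-0.146,-0.146,-0.146,-0.146,-0.146,-0.146],"z": [0.025,0.025,0.025,0.025,0.025,0.025],"ax": [4.5,4.5,4.5,4.5,4.5,4.5],"ay": [0.2,0.2,0.2,0.2,0.2,0.2],"az": [-21.5,-21.5,-21.5,-21.5,-21.5,-21.5]}'

```text
time_s: 5.18
tcp_pos: [0.4606, -0.0895, 0.0894]
eef_rot: [180.0, -11.9, 10.1]
contact_force: [-0.3, -0.7, -0.9]
gripper_width: 0.0106
gripper_force: 45.0
```

```bash
python3 -c "
from h import *
row(goal_tcp=[.461,-.09,.036],rpy=[180,-12,10])
row(goal_tcp=[.461,.0202,.036],rpy=[180,-12,10])"
```

```text
goal tcp [ 0.461 -0.09   0.036] row [-0.0107  0.0005  0.0524] [0.02 0.07 0.13] joints [ 13.8   3.1 -44.7   1.6 -30.2  85. ] t 5.1833
goal tcp [0.461  0.0202 0.036 ] row [ 0.0082 -0.108   0.0563] [0.02 0.07 0.13] joints [ 13.8   3.1 -44.7   1.6 -30.2  85. ] t 5.1833
```

drive_effector --moves '{"x": [-0.0107,-0.0107,-0.0107,-0.006,-0.001,0.003,0.007,0.008,0.008,0.008],"y": [0,0,0,-0.027,-0.054,-0.08,-0.1,-0.108,-0.108,-0.108],"z": [0.03,0.052,0.052,0.053,0.054,0.055,0.056,0.056,0.056,0.056],"ax": [0,0,0,0,0,0,0,0,0,0],"ay": [0,0,0,0,0,0,0,0,0,0],"az": [0,0,0,0,0,0,0,0,0,0]}'

```text
time_s: 6.02
tcp_pos: [0.4621, 0.019, 0.0383]
eef_rot: [179.9, -12.1, 10.0]
contact_force: [0.8, -0.0, -1.4]
gripper_width: 0.011
gripper_force: 45.0
```

Run:
```python
from h import *
from plant import r
row(goal_tcp=[.461,.0202,.0267],rpy=[180,-12,10])
a=r.capture("top");b=r.capture("side")
im=np.hstack([cv2.resize(a["frame"][150:270,170:270],None,fx=4,fy=4),cv2.resize(b["frame"][200:320,220:320],None,fx=4,fy=4)])
cv2.imwrite("pics/g3.png",im[:,:,::-1])
```

```text
goal tcp [0.461  0.0202 0.0267] row [-0.0033 -0.0014  0.0112] [ 0.06 -0.13  0.  ] joints [ 29.8   7.4 -54.7  14.3 -17.   56.9] t 6.0167
```

View pics/g3.png

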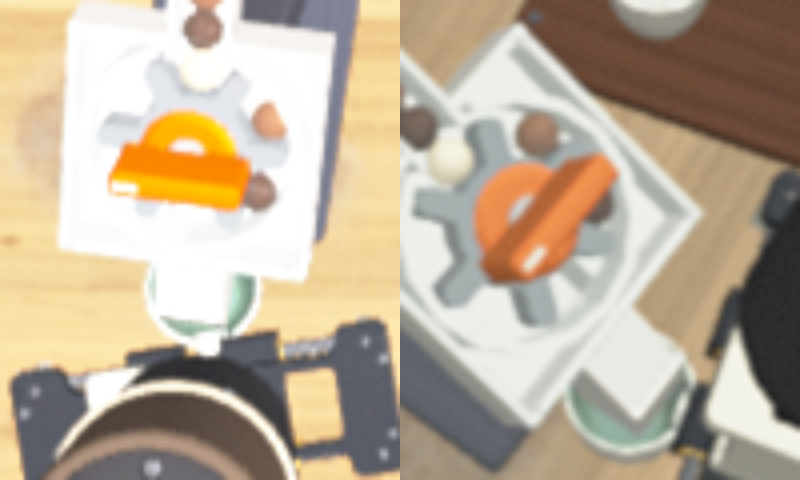

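drive_effector --moves '{"x": [-0.0015,-0.003,-0.003,-0.003,-0.003],"y": [-0.0014,-0.0014,-0.0014,-0.0014,-0.0014],"z": [0.005,0.009,0.0112,0.0112,0.0112],"ax": [0,0,0,0,0],"ay": [0,0,0,0,0],"az": [0,0,0,0,0]}'

```text
time_s: 6.53
tcp_pos: [0.4605, 0.0197, 0.0258]
eef_rot: [179.9, -12.0, 9.9]
contact_force: [-3.5, -0.5, 7.3]
gripper_width: 0.0108
gripper_force: 45.0
```

Run:
```python
from h import *
from plant import r
a=r.capture("top")
f=a["frame"].astype(int); hs=cv2.cvtColor(a["frame"],cv2.COLOR_RGB2HSV).astype(int)
print(ray(a,[[221,235]],.058))
g=(hs[...,0]>60)&(hs[...,0]<100)&(hs[...,1]>30)&(f[...,1]>70); g[:,:195]=0; g[:,245:]=0; g[:205]=0; g[245:]=0
v,u=np.nonzero(g); print(u.min(),u.max(),v.min(),v.max()); print(ray(a,[[u.min(),218],[u.max(),218],[221,v.max()]],.054))
row(goal_tcp=[.461,.0202,.0267],rpy=[180,-12,10])
```

```text
[[0.48681594 0.02620991 0.058     ]]
211 232 219 234
[[0.52444427 0.050335   0.054     ]
 [0.52560578 0.00378021 0.054     ]
 [0.48939302 0.02670729 0.054     ]]
goal tcp [0.461  0.0202 0.0267] row [ 0.0007 -0.0004 -0.0008] [ 0.08 -0.05 -0.05] joints [ 29.6   8.7 -56.7  17.4 -13.8  53.9] t 6.5833
```

drive_effector --moves '{"x": [0,0,0,0,0],"y": [0,0,0,0,0],"z": [0,0,0,0,0],"ax": [0,0,0,0,0],"ay": [0,0,0,0,0],"az": [0,0,0,0,0]}' --aperture 0.045

```text
time_s: 7.0
tcp_pos: [0.4612, 0.0205, 0.0261]
eef_rot: [180.0, -12.1, 10.0]
contact_force: [-0.1, -0.2, 0.5]
gripper_width: 0.0386
gripper_force: 0.0
```

drive_effector --moves '{"x": [0,0,0,0,0,0,0,0],"y": [0,0,0,0,0,0,0,0],"z": [-0.02,-0.06,-0.1,-0.14,-0.18,-0.22,-0.25,-0.25],"ax": [0,0,0,0,0,0,0,0],"ay": [0,0,0,0,0,0,0,0],"az": [0,0,0,0,0,0,0,0]}'

```text
time_s: 7.67
tcp_pos: [0.4113, 0.0124, 0.2777]
eef_rot: [-179.9, -12.7, 10.0]
contact_force: [0.7, 0.6, 0.6]
gripper_width: 0.045
gripper_force: 0.0
```

Run:
```python
from fk import *
np.set_printoptions(precision=3,suppress=True)
R=Ro.from_euler("xyz",[180,-30,-6],degrees=True)*Ro.from_euler("z",-90,degrees=True)
e=R.as_euler("xyz",degrees=True); g=np.array([.5505,.0265,.225])
print(e, R.apply([0,0,1]))
for d in(.07,.04,0): print(ik(g+R.apply([0,0,.0158-d]),R,[30,-5,-50,40,-20,110]))
row(goal_tcp=g+R.apply([0,0,.0158-.07]),rpy=e)
row(goal_tcp=g+R.apply([0,0,.0158]),rpy=e)
```

```text
[150.   0.  84.] [ 0.497 -0.052 -0.866]
(array([ 35.828, -13.322, -49.551,  34.877, -35.671, 112.702]), np.float64(3.3306690738754696e-14))
(array([ 32.571, -10.16 , -51.811,  38.831, -29.814, 110.44 ]), np.float64(1.1102230246251565e-14))
(array([ 26.961,  -5.73 , -55.138,  48.002, -21.472, 104.737]), np.float64(2.220446049250313e-14))
goal tcp [0.523 0.029 0.272] row [0.109 0.003 0.031] [-17.54   8.46 -74.28] joints [ 34.9 -17.2 -35.6   6.  -60.1  62.7] t 7.6667
goal tcp [0.558 0.026 0.211] row [0.129 0.013 0.097] [-17.54   8.46 -74.28] joints [ 34.9 -17.2 -35.6   6.  -60.1  62.7] t 7.6667
```

drive_effector --moves '{"x": [0.05,0.08,0.109,0.109,0.109,0.109,0.109,0.109,0.109,0.109,0.109,0.109],"y": [0,0,0.003,0.003,0.003,0.003,0.003,0.003,0.003,0.003,0.003,0.003],"z": [0,0.01,0.031,0.031,0.031,0.031,0.031,0.031,0.031,0.031,0.031,0.031],"ax": [-17.5,-17.5,-17.5,-17.5,-17.5,-17.5,-17.5,-17.5,-17.5,-17.5,-17.5,-17.5],"ay": [8.5,8.5,8.5,8.5,8.5,8.5,8.5,8.5,8.5,8.5,8.5,8.5],"az": [-74.3,-74.3,-74.3,-74.3,-74.3,-74.3,-74.3,-74.3,-74.3,-74.3,-74.3,-74.3]}' --aperture 0.05

```text
time_s: 8.67
tcp_pos: [0.5201, 0.0274, 0.2621]
eef_rot: [150.6, 0.4, 84.2]
contact_force: [-0.3, -0.4, -0.6]
gripper_width: 0.0498
gripper_force: 0.0
```

Run:
```python
from fk import *
R=Ro.from_euler("xyz",[150,0,84],degrees=True); g=np.array([.5505,.0265,.225])
row(goal_tcp=g+R.apply([0,0,.0158]),rpy=[150,0,84])
from plant import r
a=r.capture("top");b=r.capture("side")
im=np.hstack([cv2.resize(a["frame"][150:270,170:270],None,fx=4,fy=4),cv2.resize(b["frame"][180:300,200:300],None,fx=4,fy=4)])
cv2.imwrite("pics/g4.png",im[:,:,::-1])
```

```text
goal tcp [0.5584 0.0257 0.2113] row [0.0025 0.0084 0.0631] [-0.58  0.27  0.38] joints [ 35.8 -13.  -50.3  35.  -35.2 112.6] t 8.6667
```

View pics/g4.png

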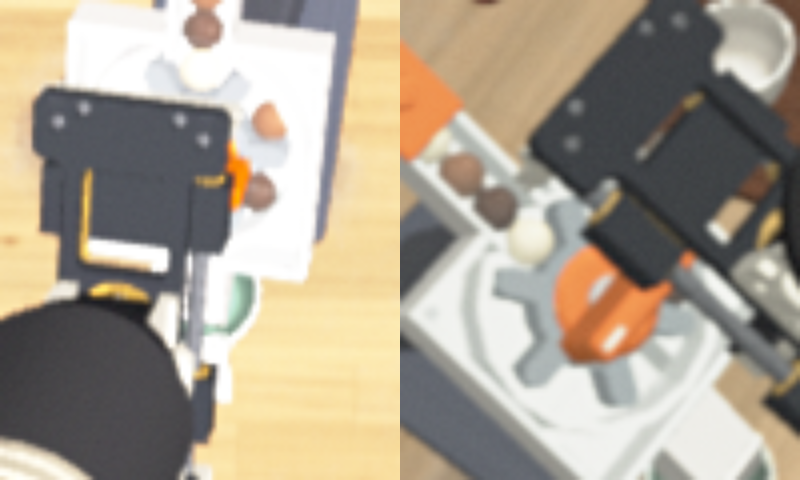

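drive_effector --moves '{"x": [0.0025,0.0025,0.0025,0.0025,0.0025,0.0025],"y": [0.0084,0.0084,0.0084,0.0084,0.0084,0.0084],"z": [0.015,0.035,0.05,0.06,0.063,0.063],"ax": [-0.6,-0.6,-0.6,-0.6,-0.6,-0.6],"ay": [0.3,0.3,0.3,0.3,0.3,0.3],"az": [0.4,0.4,0.4,0.4,0.4,0.4]}'

```text
time_s: 9.27
tcp_pos: [0.5599, 0.0257, 0.2116]
eef_rot: [150.1, -0.1, 83.6]
contact_force: [0.3, 0.1, -0.5]
gripper_width: 0.0498
gripper_force: 0.0
```

```bash
python3 -c "
from h import *
row(goal_tcp=[.5584,.0257,.2113],rpy=[150,0,84])"
```

```text
goal tcp [0.5584 0.0257 0.2113] row [-0.0002 -0.0015 -0.0005] [-0.06  0.08 -0.39] joints [ 27.2  -5.5 -54.7  47.6 -21.8 104.6] t 9.2667
```

drive_effector --moves '{"x": [0,0,0,0,0,0,0],"y": [-0.001,-0.001,-0.001,-0.001,-0.001,-0.001,-0.001],"z": [0,0,0,0,0,0,0],"ax": [0,0,0,0,0,0,0],"ay": [0,0,0,0,0,0,0],"az": [0,0,0,0,0,0,0]}' --aperture 0 --grip_force 35

```text
time_s: 9.85
tcp_pos: [0.5576, 0.0265, 0.2114]
eef_rot: [150.0, -0.2, 83.8]
contact_force: [-13.6, 4.6, 4.0]
gripper_width: 0.0151
gripper_force: 34.8
```

drive_effector --moves '{"x": [0,0,0,0,0,0,0,0,0,0,0,0],"y": [-0.001,-0.001,-0.001,-0.001,-0.001,-0.001,-0.001,-0.001,-0.001,-0.001,-0.001,-0.001],"z": [0,0,0,0,0,0,0,0,0,0,0,0],"ax": [0,0,0,0,0,0,0,0,0,0,0,0],"ay": [0,0,0,0,0,0,0,0,0,0,0,0],"az": [6,12,18,24,30,36,42,48,54,60,60,60]}'

```text
time_s: 10.85
tcp_pos: [0.5572, 0.0263, 0.2113]
eef_rot: [164.0, -25.8, 27.4]
contact_force: [-7.3, 0.7, 2.6]
gripper_width: 0.0143
gripper_force: 34.9
```

Run:
```python
from h import *
from plant import r
s=r.get_state(); print(s["moment"],s["contact_force"],s["joints"])
a=r.capture("top");b=r.capture("side")
im=np.hstack([cv2.resize(a["frame"][150:270,170:270],None,fx=4,fy=4),cv2.resize(b["frame"][200:320,220:320],None,fx=4,fy=4)])
cv2.imwrite("pics/g5.png",im[:,:,::-1])
```

```text
[ 0.22242707  3.0205433  -0.09454397] [-7.3004832   0.66934396  2.56285347] [ 27.29403977  -5.83180121 -55.15021595  47.979106   -21.68536819
  44.18706333]
```

View pics/g5.png

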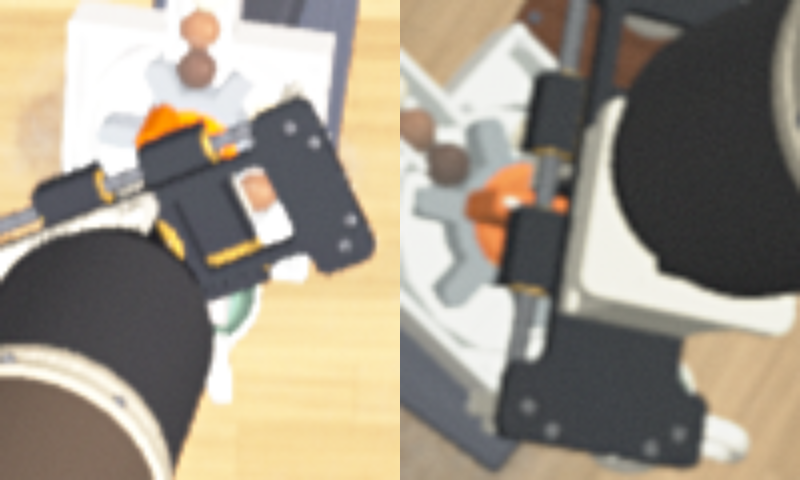

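drive_effector --moves '{"x": [0,0,0,0,0,0,0,0,0,0,0,0],"y": [0,0,0,0,0,0,0,0,0,0,0,0],"z": [0,0,0,0,0,0,0,0,0,0,0,0],"ax": [0,0,0,0,0,0,0,0,0,0,0,0],"ay": [0,0,0,0,0,0,0,0,0,0,0,0],"az": [6,12,18,24,30,36,42,48,54,60,60,60]}'

```text
time_s: 11.95
tcp_pos: [0.5574, 0.027, 0.2112]
eef_rot: [-163.7, -25.6, -39.8]
contact_force: [-5.6, 2.1, 0.2]
gripper_width: 0.014
gripper_force: 35.4
```

drive_effector --moves '{"x": [0,0,0,0,0,0,0,0,0,0,0,0],"y": [0,0,0,0,0,0,0,0,0,0,0,0],"z": [0,0,0,0,0,0,0,0,0,0,0,0],"ax": [0,0,0,0,0,0,0,0,0,0,0,0],"ay": [0,0,0,0,0,0,0,0,0,0,0,0],"az": [6,12,18,24,30,36,42,48,54,60,60,60]}'

```text
time_s: 12.95
tcp_pos: [0.5576, 0.0266, 0.2113]
eef_rot: [-150.0, 0.0, -96.0]
contact_force: [-5.5, 1.3, 0.5]
gripper_width: 0.0148
gripper_force: 35.4
```

drive_effector --moves '{"x": [0,0,0,0,0],"y": [0,0,0,0,0],"z": [0,0,0,0,0],"ax": [0,0,0,0,0],"ay": [0,0,0,0,0],"az": [0,0,0,0,0]}' --aperture 0.05

```text
time_s: 13.37
tcp_pos: [0.5581, 0.0266, 0.2117]
eef_rot: [-149.9, 0.1, -96.2]
contact_force: [-0.0, -0.0, 0.8]
gripper_width: 0.043
gripper_force: 0.0
```

Run:
```python
from fk import *
from plant import r
R=Ro.from_euler("xyz",[180,-30,-6],degrees=True)*Ro.from_euler("z",90,degrees=True);print(R.as_euler("xyz",degrees=True),r.get_state()["joints"])
```

```text
[-1.50000000e+02 -1.27222187e-14 -9.60000000e+01] [ 27.26183291  -5.77623101 -55.07071828  48.00774727 -21.64860197
 -75.71435702]
```

drive_effector --moves '{"x": [0,0,0,0,0],"y": [0,0,0,0,0],"z": [-0.015,-0.04,-0.07,-0.09,-0.09],"ax": [0,0,0,0,0],"ay": [0,0,0,0,0],"az": [0,0,0,0,0]}' --aperture 0.05

```text
time_s: 13.78
tcp_pos: [0.5134, 0.0326, 0.294]
eef_rot: [-149.7, 0.4, -96.1]
contact_force: [-0.3, 0.5, 0.4]
gripper_width: 0.0501
gripper_force: 0.0
```

Run:
```python
from h import *
from plant import r
row(goal_tcp=[.412,.0120,.27],rpy=[180,-12,10])
a=r.capture("top");b=r.capture("side")
im=np.hstack([cv2.resize(a["frame"][150:270,170:270],None,fx=4,fy=4),cv2.resize(b["frame"][200:320,220:320],None,fx=4,fy=4)])
cv2.imwrite("pics/g6.png",im[:,:,::-1])
```

```text
goal tcp [0.412 0.012 0.27 ] row [ 0.0314  0.0971 -0.0293] [ -10.43  -19.32 -104.26] joints [ 38.3 -15.8 -47.8  33.  -39.9 -66.8] t 13.7833
```

Rotate: 107° → 15 rows, two calls. First call 12 rows then recompute.

drive_effector --moves '{"x": [0.031,0.031,0.031,0.031,0.031,0.031,0.031,0.031,0.031,0.031,0.031,0.031],"y": [0.097,0.097,0.097,0.097,0.097,0.097,0.097,0.097,0.097,0.097,0.097,0.097],"z": [-0.029,-0.029,-0.029,-0.029,-0.029,-0.029,-0.029,-0.029,-0.029,-0.029,-0.029,-0.029],"ax": [-5,-5,-5,-5,-5,-5,-5,-5,-10.4,-10.4,-10.4,-10.4],"ay": [-10,-10,-10,-10,-10,-10,-10,-10,-19.3,-19.3,-19.3,-19.3],"az": [-50,-50,-50,-50,-50,-50,-50,-50,-104,-104,-104,-104]}'

```text
time_s: 14.88
tcp_pos: [0.4118, 0.0104, 0.2646]
eef_rot: [-171.2, -14.2, -16.9]
contact_force: [-0.4, 0.1, -0.2]
gripper_width: 0.05
gripper_force: 0.0
```

Run:
```python
from h import *
row(goal_tcp=[.412,.0120,.27],rpy=[180,-12,10])
```

```text
goal tcp [0.412 0.012 0.27 ] row [ 0.0011 -0.0024 -0.005 ] [ -2.53  -4.17 -25.92] joints [ 34.8 -19.5 -39.8   6.8 -54.2  36.2] t 14.8833
```

drive_effector --moves '{"x": [0.001,0.001,0.001,0.001,0.001,0.001],"y": [-0.002,-0.002,-0.002,-0.002,-0.002,-0.002],"z": [-0.005,-0.005,-0.005,-0.005,-0.005,-0.005],"ax": [-2.5,-2.5,-2.5,-2.5,-2.5,-2.5],"ay": [-4.2,-4.2,-4.2,-4.2,-4.2,-4.2],"az": [-26,-26,-26,-26,-26,-26]}'

```text
time_s: 15.38
tcp_pos: [0.4119, 0.0119, 0.27]
eef_rot: [-179.9, -12.0, 9.6]
contact_force: [-0.8, 0.0, -1.1]
gripper_width: 0.0499
gripper_force: 0.0
```

Run:
```python
from h import *
from plant import r
row(goal_tcp=[.4605,.0203,.0267],rpy=[180,-12,10])
a=r.capture("top");b=r.capture("side")
im=np.hstack([cv2.resize(a["frame"][150:270,170:270],None,fx=4,fy=4),cv2.resize(b["frame"][220:340,240:340],None,fx=4,fy=4)])
cv2.imwrite("pics/g7.png",im[:,:,::-1])
```

```text
goal tcp [0.4605 0.0203 0.0267] row [-0.0025  0.0005  0.2482] [-0.06 -0.04 -0.4 ] joints [ 34.4 -16.3 -35.8   5.7 -59.7  62.8] t 15.3833
```

View pics/g7.png

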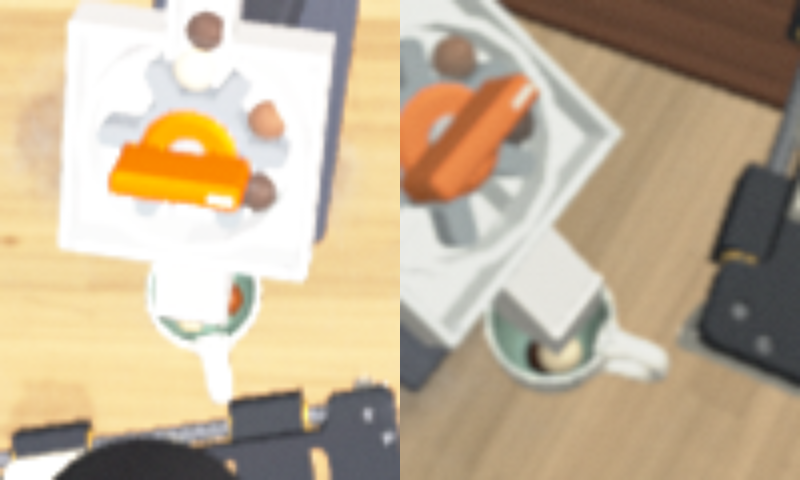

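drive_effector --moves '{"x": [-0.0025,-0.0025,-0.0025,-0.0025,-0.0025,-0.0025,-0.0025,-0.0025,-0.0025,-0.0025],"y": [0.0005,0.0005,0.0005,0.0005,0.0005,0.0005,0.0005,0.0005,0.0005,0.0005],"z": [0.04,0.08,0.12,0.16,0.2,0.225,0.24,0.245,0.247,0.247],"ax": [0,0,0,0,0,0,0,0,0,0],"ay": [0,0,0,0,0,0,0,0,0,0],"az": [-0.4,-0.4,-0.4,-0.4,-0.4,-0.4,-0.4,-0.4,-0.4,-0.4]}'

```text
time_s: 16.32
tcp_pos: [0.4607, 0.0209, 0.0294]
eef_rot: [-179.9, -12.1, 10.2]
contact_force: [0.2, -0.2, -0.3]
gripper_width: 0.0502
gripper_force: 0.0
```

```bash
python3 -c "
from h import *
row(goal_tcp=[.4605,.0203,.0267],rpy=[180,-12,10])"
```

```text
goal tcp [0.4605 0.0203 0.0267] row [-0.0008  0.0006  0.0026] [-0.12 -0.15  0.15] joints [ 29.8   8.3 -56.   15.8 -14.7  55.4] t 16.3167
```

drive_effector --moves '{"x": [-0.0008,-0.0008,-0.0008,-0.0008,-0.0008,-0.0008,-0.0008,-0.0008],"y": [0.0006,0.0006,0.0006,0.0006,0.0006,0.0006,0.0006,0.0006],"z": [0.002,0.002,0.002,0.002,0.002,0.002,0.002,0.002],"ax": [0,0,0,0,0,0,0,0],"ay": [0,0,0,0,0,0,0,0],"az": [0,0,0,0,0,0,0,0]}' --aperture 0 --grip_force 45

```text
time_s: 16.98
tcp_pos: [0.4604, 0.0204, 0.0271]
eef_rot: [-179.9, -12.2, 10.2]
contact_force: [-0.7, -0.7, 2.1]
gripper_width: 0.0109
gripper_force: 45.0
```

drive_effector --moves '{"x": [0.001,0.002,0.002,-0.001,-0.005,-0.008,-0.012,-0.016,-0.017,-0.017],"y": [0,0,0,0.015,0.035,0.06,0.085,0.103,0.108,0.108],"z": [-0.005,-0.009,-0.009,-0.009,-0.01,-0.011,-0.012,-0.013,-0.013,-0.013],"ax": [0,0,0,0,0,0,0,0,0,0],"ay": [0,0,0,0,0,0,0,0,0,0],"az": [0,0,0,0,0,0,0,0,0,0]}'

```text
time_s: 17.82
tcp_pos: [0.4605, -0.0903, 0.036]
eef_rot: [-179.9, -12.2, 10.1]
contact_force: [0.3, 0.5, -1.4]
gripper_width: 0.0108
gripper_force: 45.0
```

```bash
python3 -c "
from h import *
row(goal_tcp=[.455,-.2,.10],rpy=[180,-12,-5])
row(goal_tcp=[.46,-.2375,.10],rpy=[180,-12,-12])"
```

```text
goal tcp [ 0.455 -0.2    0.1  ] row [-0.0105  0.1069 -0.0679] [-3.25 -0.14 14.72] joints [ 13.6   8.9 -48.6   1.8 -20.4  84.8] t 17.8167
goal tcp [ 0.46   -0.2375  0.1   ] row [-0.0121  0.1447 -0.0683] [-4.71 -0.13 21.56] joints [ 13.6   8.9 -48.6   1.8 -20.4  84.8] t 17.8167
```

drive_effector --moves '{"x": [0.004,0.009,0.012,0.009,0.004,-0.001,-0.006,-0.01,-0.012,-0.012,-0.012],"y": [0,0,0.01,0.03,0.052,0.077,0.102,0.125,0.14,0.145,0.145],"z": [-0.02,-0.042,-0.06,-0.063,-0.064,-0.065,-0.066,-0.067,-0.068,-0.068,-0.068],"ax": [0,0,0,-0.7,-1.5,-2.5,-3.5,-4.3,-4.7,-4.7,-4.7],"ay": [0,0,0,0,0,0,0,0,0,0,0],"az": [0,0,0,3,7,12,16,20,21.6,21.6,21.6]}'

```text
time_s: 18.73
tcp_pos: [0.4608, -0.2369, 0.0995]
eef_rot: [-180.0, -12.1, -11.9]
contact_force: [0.3, 0.1, -1.9]
gripper_width: 0.0108
gripper_force: 45.0
```

```bash
python3 -c "
from h import *
row(goal_tcp=[.4625,-.2385,.0415],rpy=[180,-12,-12])"
```

```text
goal tcp [ 0.4625 -0.2385  0.0415] row [-0.0102  0.0013  0.0572] [-0.04 -0.11  0.11] joints [ -4.3   6.7 -39.4   3.  -31.9  80. ] t 18.7333
```

drive_effector --moves '{"x": [-0.003,-0.006,-0.009,-0.01,-0.01,-0.01,-0.01],"y": [0.001,0.001,0.001,0.001,0.001,0.001,0.001],"z": [0.02,0.037,0.05,0.055,0.0575,0.0575,0.0575],"ax": [0,0,0,0,0,0,0],"ay": [0,0,0,0,0,0,0],"az": [0,0,0,0,0,0,0]}'

```text
time_s: 19.32
tcp_pos: [0.4633, -0.2376, 0.0421]
eef_rot: [-180.0, -12.2, -11.8]
contact_force: [0.7, 0.8, -1.2]
gripper_width: 0.0109
gripper_force: 45.0
```

```bash
python3 -c "
from plant import r
print(r.get_state()['contact_force'],r.get_state()['tcp_pos'])"
```

```text
[ 0.70266836  0.78005098 -1.15984695] [ 0.46330233 -0.23764667  0.04207157]
```

Not quite in contact; lower 1.5–2 mm more.

drive_effector --moves '{"x": [0,0,0],"y": [0,0,0],"z": [0.001,0.0018,0.0018],"ax": [0,0,0],"ay": [0,0,0],"az": [0,0,0]}'

```text
time_s: 19.57
tcp_pos: [0.4632, -0.2381, 0.0403]
eef_rot: [-180.0, -12.2, -11.9]
contact_force: [-4.1, 2.0, 8.6]
gripper_width: 0.011
gripper_force: 45.0
```

```bash
python3 -c "
from plant import r
print(r.get_state()['contact_force'],r.get_state()['tcp_pos'])"
```

```text
[-4.09509818  1.98784565  8.59850923] [ 0.46318072 -0.23812037  0.04032602]
```

Standing on the board. Release, retreat, check.

drive_effector --moves '{"x": [0,0,0,0,0],"y": [0,0,0,0,0],"z": [0,0,0,0,0],"ax": [0,0,0,0,0],"ay": [0,0,0,0,0],"az": [0,0,0,0,0]}' --aperture 0.045

```text
time_s: 19.98
tcp_pos: [0.4632, -0.2383, 0.0398]
eef_rot: [-180.0, -12.1, -11.9]
contact_force: [-0.8, 0.3, 0.4]
gripper_width: 0.0387
gripper_force: 0.0
```

drive_effector --moves '{"x": [0,0,0,0,0,0,0,0,0],"y": [0,0,0,0,0,0,0,0,0],"z": [-0.02,-0.05,-0.09,-0.13,-0.17,-0.2,-0.2,-0.2,-0.2],"ax": [0,0,0,0,0,0,0,0,0],"ay": [0,0,0,0,0,0,0,0,0],"az": [0,0,0,0,0,0,0,0,0]}'

```text
time_s: 20.73
tcp_pos: [0.4216, -0.2295, 0.235]
eef_rot: [-179.9, -12.1, -11.9]
contact_force: [-0.0, -0.3, -0.2]
gripper_width: 0.0451
gripper_force: 0.0
```

Run:
```python
from h import *
from plant import r
s=r.get_state(); print(s["contact_force"],s["time_s"])
c=r.capture("top"); b=r.capture("side")
for n,c in(("T",c),("S",b)):
    P=cloud(c); X,Y,Z=np.moveaxis(P,-1,0); q=P[(Z>.063)&(Z<.073)&(X>.46)&(X<.57)&(Y<-.19)&(Y>-.31)]
    ctr=np.array([.517,-.25])
    for k in range(4):
        sel=abs(np.hypot(*(q[:,:2]-ctr).T)-.030)<.006; ctr,R=circ(q[sel,:2])
    A=np.c_[q[sel,:2],np.ones(sel.sum())]; pl=np.linalg.lstsq(A,q[sel,2],rcond=None)[0]
    print(n,ctr,R,sel.sum(),"tilt deg",np.degrees(np.hypot(*pl[:2])))
    # compare with the start, away from the arm: changed pixels around other cup/spoon
    i=pickle.load(open(f"pics/{'top' if n=='T' else 'side'}0.pkl","rb"))["frame"].astype(int)
    D=np.abs(c["frame"].astype(int)-i).max(2)>60; m=(X>.58)&(X<.72)&(Y<-.1)&(Y>-.32)&(Z<.1); print(" changed near other cup/spoon",(D&m).sum(),m.sum())
    ins=np.hypot(X-ctr[0],Y-ctr[1])<.026; f=c["frame"].astype(int); print(" inside not green px",(ins&~(f[...,1]>f[...,0]+8)).sum(),ins.sum())
```

```text
[-0.02879264 -0.25377879 -0.20367635] 20.7333
T [ 0.51896319 -0.25084349] 0.030555009732945986 163 tilt deg 0.6208636126779191
 changed near other cup/spoon 0 5279
 inside not green px 170 401
S [ 0.5205614  -0.25064122] 0.030503214648408335 181 tilt deg 0.4516825623281617
 changed near other cup/spoon 0 3691
 inside not green px 209 300
```

Cup is upright at (0.519, −0.251) on the board, balls inside, neighbours unchanged.

```bash
python3 -c "
from plant import r
print(r.close_job())"
```

```text
the job is handed in; nothing more can be done
None
```

The cup with its three chocolates is back upright on the board, the knob was turned three clicks, the other cup and teaspoon look unmoved in both cameras, and the job was handed in at about 21 s; no verdict was shown.

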